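# Clip a framed circuit board into the bench holder

### The arm

A 7-joint arm with a two-finger parallel gripper is mounted at the origin on the work surface. World frame = base frame: x ahead of the robot, y to its left, z up, the work surface at z = 0. Lengths are in mm, angles in rad, forces in N, time in s.
With the tool pointing down it reaches from about 425 to 1025 mm from the base axis. Payload 3.6 kg.
Tool frame: the origin (TCP) lies midway between the tips of the shut fingers; the grasp point (between the pads) lies 19 mm behind it (grasp_offset is the distance from the TCP to the grasp point, in mm); z points along the fingers, y is the line along which they close (so a half turn about z gives the same grasp; the last joint's range is limited). The gripper opens to 85 mm and grips with 20 to 120 N. Pads are 22 mm wide; open, the fingers measure 114 mm over their backs; the gripper's body (76 mm by 85 mm) begins 54 mm behind the grasp point. The pads swing forward as they close: fully open they stand 13 mm farther back than shut.
Start: joints at [1.123, 0.591, 0.048, 1.609, -0.033, 0.943, -0.034], TCP at [251.868, -679.847, 200.602] pointing down, gripper open.
Joint ranges: [-2.69, 2.69], [-0.47, 2.24], [-1.27, 1.36], [0.19, 2.51], [-1.53, 4.68], [0.08, 2.07], [-3.09, 3.09]. Speed limits (rad/s): [2.57, 2.57, 3.14, 3.14, 3.14, 3.14, 3.14].

### API

Orientations are given as a rotation vector (axis times angle).
In Python, from cell import move_ptp, line_to, move_j, set_gripper, dwell, inverse_kinematics, sense, capture, IKError, job_done, grasp_offset gives the robot as it stands. Calls block until the motion is done:
- move_ptp(position, orientation): joint-space move of the TCP to a pose.
- line_to(position, velocity=150, frame=None): straight line of the TCP; frame=None keeps the orientation; velocity is the mean speed in mm/s.
- move_j(angles): joint-space move.
- set_gripper(opening): finger opening in mm; the grip force is fixed at half the most; returns when the fingers have stopped.
- dwell(seconds).
- inverse_kinematics(position, orientation): joint angles nearest the present ones, or None.
- sense(): the state.
- capture(name): name is "scene" or "top"; returns a dict with "color" (480x640x3 uint8, red, green, blue), "fx", "fy", "cx", "cy" (pixels), "world_from_camera" (4x4, takes a point from camera to world coordinates). Camera axes: x right, y down, z forward; pixel columns grow to the right and rows downward; lengths in mm; the calibration is good to about 2 mm. A picture is of the moment at which its call begins. There is no depth.
A pose or a line that the arm cannot do raises IKError and nothing moves.
- job_done(): hands the job in; it is judged then, once.
The state is a dict: "time": time; "qpos": joint angles; "qvel": joint speeds; "effort": joint torques, N m; "tcp_pos": TCP position; "eef_rot": TCP orientation; "force": force on the tool from outside, world axes, zero at the start; "moment": the same for the moment, N m; "width": finger opening in mm; "grasp_force": force on a finger pad.
Only numpy, scipy, OpenCV 4.12 (cv2) and the standard library are available. Lean on these libraries where they do the work, as an engineer would, in place of code of your own. Each camera call takes 0.05 s, during which the arm holds its last target. There are 200 camera calls.

### The job

Set up the wide framed circuit board for soldering: lift it out of the rack and stand it in the channel of the board holder with one end close to the end stop, setting it down rather than dropping it. Then pinch the two tails of the holder's sprung clip, slide the open clip along until its jaws are well over the board's edge (about 15 mm), and let go so that it closes on the board. Finally turn the brass wing nut clockwise to its stop to lock the slide, leaving the narrow board and the other things on the bench where they are.

Things in the scene. Friction and masses are not known exactly. Their poses are not given: they have to be found in the camera images.
- board: the wide framed board: upright plate 10 thick (its x) x 90 wide (its y) x 65 tall (z) mm, aluminium frame round a green board, 0.12 kg or so; origin at the centre of its underside. Starts standing in one of the two rack channels. It is the same from both faces.
- spare: the narrow framed board, same look but only 60 mm wide (its y), 10 thick, 65 tall; stands in the other rack channel; leave alone. Origin at the centre of its underside.
- rack: fixed black rack plate 150 (x) x 100 (y) x 12 mm with two aluminium channels 70 mm long along its y, at x = -42.5 and +42.5 mm; boards stand on the plate's top (12 mm up) between channel walls that rise to about 33 mm above the bench. Origin: centre of its underside.
- holder: fixed board holder: dark steel plate 80 (x) x 330 (y) x 12 mm. Its +y part has an aluminium channel 14 mm wide, y = 43 to 127 mm, bevelled walls rising to 33 mm above bench, with an end stop whose face is at y = +134 mm; its -y part has the slide with the clip. Origin on the bench; y runs along channel and slide.
- seat (a point): point on the floor of the holder's channel (12 mm above the bench) where the centre of the underside of the board belongs; axes as the holder's. The board's end is then 4 mm off the end stop (a little more or less does not matter).
- clip: sprung clip on a grey sliding block 30 mm wide (top 34 mm above bench), slides up to 78 mm along holder's +y, towards the board (about 2 N). Axes as holder's; origin on the clip's vertical pivot, 20 mm above bench. Two levers work like a clothes peg lying on its side: jaws to +y, tails to -y, all 43 to 79 mm above bench.
- clip_mouth (a point): centre between the two jaw tips, 36 mm ahead (+y) of the pivot, 61 mm above the bench. The tips are black vertical rollers 8 mm in diameter, 30 mm tall, 4 mm apart when shut; 20 mm or more apart when the tails are pinched.
- clip_tails (a point): centre between the two tail ends, 42 mm behind (-y) the pivot, 61 mm above the bench. Each tail ends in a black vertical roller 12 mm in diameter, 36 mm tall (43 to 79 mm above the bench), 21 mm either side along x: 54 mm over the outsides when the clip is shut, about 28 mm when fully pinched (about 10 N).
- jaw (a joint): opening angle of each lever of the clip (the two move together): 0 shut on nothing, about 0.08 shut on the board, 0.30 fully open; springs shut.
- wingnut (a joint): clockwise turn (from above) of the wing nut, rad: starts at 0 to 0.2 (loose), stop at 1.45 (tight).
- wing (a point): centre of the wings of the brass wing nut on the clip's block, 100 mm behind (-y) the clip's pivot, 60 mm above bench, on its vertical axis. Wings: upright bar 8 thick (this point's x) x 42 long (its y) x 28 tall mm (46 to 74 mm above bench). At joint 0 the bar lies along the holder's y. The axes turn with the nut, z up.
- spool: bystander: solder spool, 52 mm across, 39 mm tall
- flux: bystander: small amber bottle, 36 mm across, 85 mm tall
- tin: bystander: open round steel tin, 68 mm across, 32 mm tall
- driver: bystander: screwdriver 160 mm long lying down
- jar: bystander: glass jar, 48 mm across, 50 mm tall
Mind the look-alikes: they are no part of the job. What is shaped like the board but purple is not meant.

How it is judged:
By the outcome, as a careful person would: the job done as asked, in the order asked, and still so for the second after the job is handed in, with the robot touching nothing.
It also fails if it takes over 56 s, if anything falls off the work surface, if the arm or the gripper's body presses on something with over 40 N, if the wrist force passes 120 N, or if a joint passes its speed limit or range.

## Working session

There is one attempt and no reset: what is moved stays moved. The work goes in short steps, each a Python script; the robot and the scene stay as the last script left them, time stands still between calls to the robot, and variables do not carry over. Pictures are saved under pics/ and viewed, at most 10 in all, crops included, and the job is handed in when it is done.

```bash
ls; mkdir -p pics; python3 - <<'E'
from cell import *
import cv2,json,numpy as np
for n in("scene","top"):
    c=capture(n); cv2.imwrite(f"pics/{n}0.png",c["color"][:,:,::-1]); print(n,c["fx"],c["fy"],c["cx"],c["cy"],np.round(c["world_from_camera"],4).tolist())
    np.savez(f"pics/{n}0.npz",**c)
s=sense();print(s, grasp_offset)
E
```

```text
pics
scene 527.9727359790725 527.9727359790725 317.721103440438 236.86865641732254 [[-0.8491, 0.3193, -0.4208, 1118.0361], [0.5283, 0.51, -0.6789, 863.8401], [-0.0021, -0.7987, -0.6017, 875.044], [0.0, 0.0, 0.0, 1.0]]
top 548.7898703262772 548.7898703262772 315.1698215282698 237.07849541191953 [[-0.0126, -0.9892, 0.1458, 367.2122], [-0.9998, 0.0143, 0.0107, -11.5789], [-0.0126, -0.1456, -0.9893, 1419.9281], [0.0, 0.0, 0.0, 1.0]]
{'time': 0.1, 'qpos': array([ 1.12247529,  0.59204015,  0.04829476,  1.60967699, -0.0333457 ,
        0.94270588, -0.03369965]), 'qvel': array([ 0.0006187 , -0.00338845, -0.00013995, -0.00425154,  0.00050563,
        0.00055634, -0.00055183]), 'effort': array([ 4.27891267e-03, -5.50003982e+01,  1.55297130e+00, -1.98824984e+01,
        9.70687164e-03,  3.79407327e-03,  7.93026743e-06]), 'tcp_pos': array([ 251.6274756 , -679.07933186,  199.5522173 ]), 'eef_rot': array([-3.09031630e+00, -5.54179088e-01,  6.72008103e-04]), 'force': array([ 0.431343  , -0.19578133, -0.20326863]), 'moment': array([ 0.0034062 , -0.059214  ,  0.03538708]), 'grasp_force': 0.0, 'width': 85.58762621280829} 18.700000000000003
```

View pics/scene0.png

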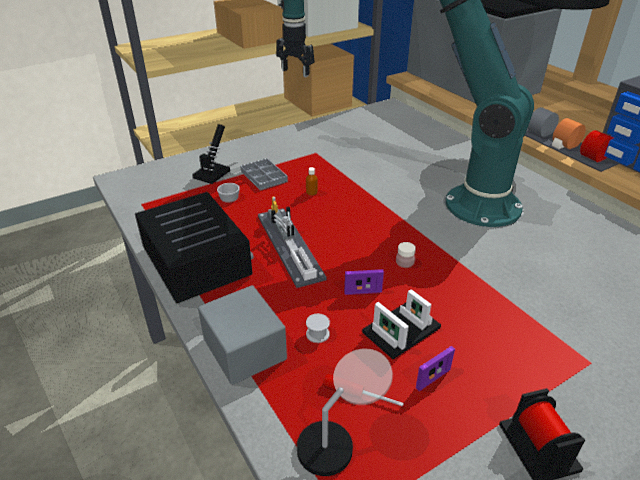

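View pics/top0.png

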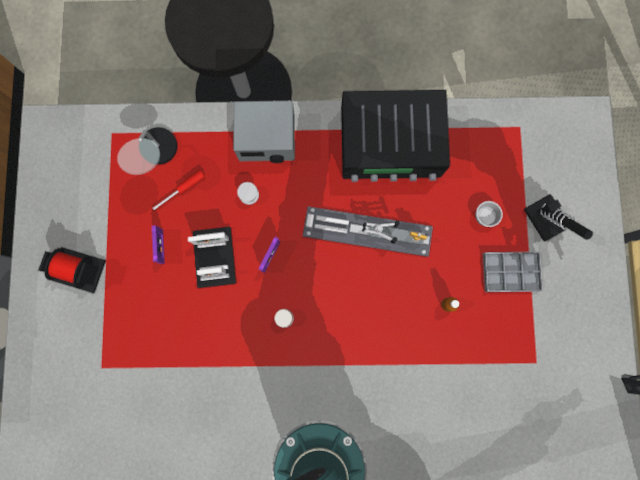

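The top view shows the rack at (214,257), with upright boards at (208,240) and (212,272). The holder is at (368,231), with its channel to the left and its brass nut at (417,236). There are purple decoys at (158,244) and (269,254). I'll enlarge both views with pixel grids.

```bash
cat > g.py <<'E'
import cv2,numpy as np
def grid(img,x0,y0,w,h,s,step=10):
    c=cv2.resize(img[y0:y0+h,x0:x0+w],None,fx=s,fy=s,interpolation=cv2.INTER_CUBIC)
    for x in range(-(-x0//step)*step,x0+w,step):
        cv2.line(c,((x-x0)*s,0),((x-x0)*s,5),(255,255,0),1); cv2.putText(c,str(x),((x-x0)*s,14),0,.32,(255,255,0),1)
    for y in range(-(-y0//step)*step,y0+h,step):
        cv2.line(c,(0,(y-y0)*s),(5,(y-y0)*s),(255,255,0),1); cv2.putText(c,str(y),(6,(y-y0)*s+4),0,.32,(255,255,0),1)
    return c
E
python3 - <<'E'
import cv2,numpy as np
from g import grid
t=cv2.imread("pics/top0.png");s=cv2.imread("pics/scene0.png")
a=grid(t,185,222,55,70,7); b=grid(s,355,280,90,80,4)
o=np.zeros((600,800,3),np.uint8)
o[:a.shape[0],:a.shape[1]]=a; o[:b.shape[0],400:400+b.shape[1]]=b
cv2.imwrite("pics/c1.png",o)
a=grid(t,298,200,140,60,5); b=grid(s,250,190,80,100,3)
o=np.zeros((600,800,3),np.uint8)
o[:300,:700]=a; o[300:600,:240]=b; b=grid(s,255,190,50,50,6);o[300:600,250:550]=b
cv2.imwrite("pics/c2.png",o)
E
```

```text
(no output)
```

View pics/c1.png

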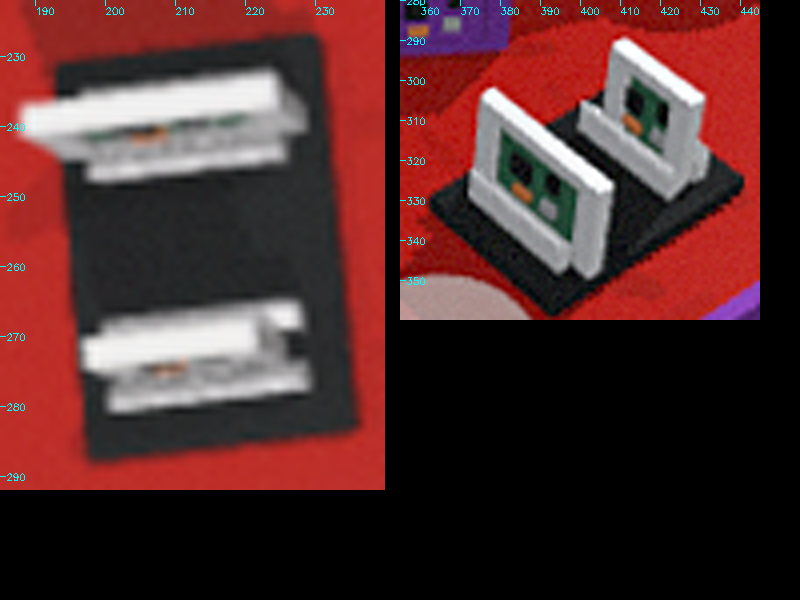

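View pics/c2.png

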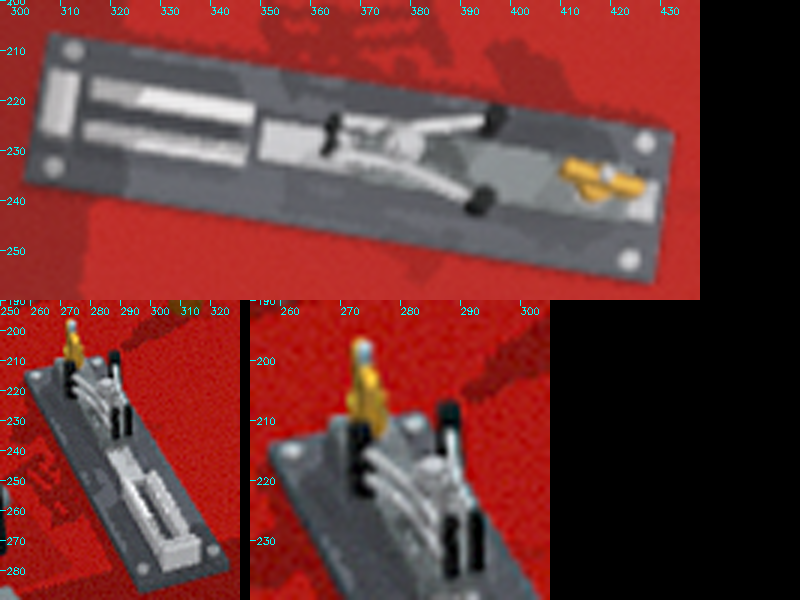

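c1 confirms the choice. Of the two green boards, the one at (206,236) in top and (391,315) in scene spans about 37 px (90 mm), so it is the wide one. The one at (209,270) spans only about 26 px, so it is the spare. The purple ones are decoys. c2 shows:

| Feature | Top view | Scene view |
|---|---|---|
| Clip tails | (397,224), (394,240) | (273,211), (288,207) |
| Jaws | (364.5,224), (364,229) | (289,227), (293,225.5) |
| Brass wings | (410,233)–(427,237) | not picked |

Next is the pose fit.

```bash
cat > geo.py <<'E'
import numpy as np
from scipy.optimize import least_squares
cam={n:dict(np.load(f"pics/{n}0.npz")) for n in("scene","top")}
def proj(n,P):
    c=cam[n];M=np.linalg.inv(c["world_from_camera"]);p=np.atleast_2d(P)@M[:3,:3].T+M[:3,3]
    return np.c_[c["fx"]*p[:,0]/p[:,2]+c["cx"],c["fy"]*p[:,1]/p[:,2]+c["cy"]]
def tri(t,s):
    f=lambda P:np.r_[(proj("top",P)-t).ravel(),(proj("scene",P)-s).ravel()]
    r=least_squares(f,[600,0,50]);return r.x,r.fun
def world(p,L):
    c,s=np.cos(p[2]),np.sin(p[2]);L=np.atleast_2d(L).astype(float)
    return np.c_[p[0]+c*L[:,0]-s*L[:,1],p[1]+s*L[:,0]+c*L[:,1],L[:,2]]
E
python3 - <<'E'
from geo import *
np.set_printoptions(precision=2,suppress=True)
print("board corners tri")
T=[(224.3,232),(187.6,237),(225.1,235.9),(187.9,240.2)];S=[(375.2,303.7),(405,328.5),(378,302),(408.2,326)]
for t,s in zip(T,S): print(*tri(t,s))
L=[(5,-45,77),(5,45,77),(-5,-45,77),(-5,45,77)]
def f(p): 
    W=world(p,L);return np.r_[(proj("top",W)-T).ravel(),(proj("scene",W)-S).ravel()]
r=least_squares(f,[600,300,.12]);print("board",r.x);print(r.fun.reshape(-1,2))
# holder
T=[(308,206.6),(432.4,226.6),(428.4,256.6),(303,236.6),(397.4,223.6),(394,240),(364.6,224.4),(364,229)]
S=[(273.3,211.3),(288.2,207.5),(288.7,226.7),(292.7,225.5)]
for i in range(4): print(*tri(T[4+i],S[i]))
def f(p):
    y=p[3]
    A=world(p,[(40,165,12),(40,-165,12),(-40,-165,0),(-40,165,0),(21,y-42,79),(-21,y-42,79),(6,y+36,76),(-6,y+36,76)])
    return np.r_[(proj("top",A)-T).ravel(),(proj("scene",A[4:])-S).ravel()]
r=least_squares(f,[600,-100,-.16,-40]);print("holder",r.x);print(r.fun.reshape(-1,2))
W=world(r.x,[(0,r.x[3]-100,74),(0,r.x[3]-79,74),(0,r.x[3]-121,74)]);print("wing",W,proj("top",W))
E
```

```text
board corners tri
[580.5  229.46  74.82] [-0.32  0.38 -0.43 -0.04]
[570.67 319.87  73.86] [ 0.12 -0.13  0.15  0.01]
[571.08 227.45  73.38] [-0.25  0.3  -0.34 -0.03]
[562.03 318.86  75.49] [-0.01  0.01 -0.01 -0.  ]
board [571.58 274.46   0.11]
[[-0.79 -0.1 ]
 [-0.12 -0.74]
 [-1.21 -0.04]
 [-0.08  0.02]
 [-0.47 -0.4 ]
 [-0.15 -0.9 ]
 [ 0.13 -0.71]
 [ 0.09 -0.62]]
[ 597.2  -202.29   72.4 ] [ 0.14 -0.21  0.27  0.05]
[ 556.02 -192.28   75.67] [ 0.23 -0.34  0.45  0.08]
[ 596.22 -120.62   70.93] [ 0.03 -0.04  0.05  0.01]
[ 584.82 -118.97   71.35] [ 0.1  -0.14  0.18  0.03]
holder [ 588.07 -133.33   -0.18  -20.88]
[[-0.31 -0.3 ]
 [ 0.75 -0.34]
 [-0.24  0.44]
 [-0.22  0.24]
 [-0.87 -0.86]
 [ 0.11 -0.68]
 [-0.27 -0.54]
 [-0.4  -0.43]
 [ 0.55 -1.32]
 [ 0.41 -0.77]
 [ 0.06 -1.31]
 [ 0.43 -1.12]]
wing [[ 566.93 -252.35   74.  ]
 [ 570.6  -231.68   74.  ]
 [ 563.26 -273.03   74.  ]] [[418.3  235.04]
 [409.88 233.69]
 [426.74 236.39]]
```

Residuals are about 1 px. The board is at (571.6, 274.5) with yaw 0.11. The holder is at (588, -133) with yaw -0.18 and the clip pivot at y = -21. Triangulated heights are 71–76, against nominal tops of 77 and 79. I'll check IK, then grasp.

```bash
cat > h.py <<'E'
from cell import *
import numpy as np, cv2
H=[588.07,-133.33,-.178]
def ori(yaw,flip=0):   # tool down, closing line along (cos yaw, sin yaw)
    a=(yaw+np.pi/2)/2+flip*np.pi/2
    return np.pi*np.array([np.cos(a),np.sin(a),0])
def hw(x,y,z,dx=0,dy=0):
    c,s=np.cos(H[2]),np.sin(H[2]);return [H[0]+c*x-s*y+dx,H[1]+s*x+c*y+dy,z]
def st(m=""):
    s=sense();print(m,"t%.2f"%s["time"],"tcp",np.round(s["tcp_pos"],1),"F",np.round(s["force"],1),"w%.1f"%s["width"],"g%.1f"%s["grasp_force"]);return s
E
python3 - <<'E'
from h import *
np.set_printoptions(precision=2,suppress=True)
for f in(0,1):
  for n,p,y in [("board",[571.6,274.5,48],.11),("seat",hw(0,85,48),H[2]),("tails",hw(0,-63,45),H[2]),("nut0",hw(0,-81,45),-.26),("nut1",hw(0,-81,45),-1.63)]:
    q=inverse_kinematics(p,ori(y,f));print(f,n,q)
E
```

```text
0 board [-0.25  0.7  -0.39  1.9   0.44  0.62 -0.81]
0 seat [ 0.19  0.66 -0.25  1.97  0.3   0.55 -0.45]
0 tails [ 0.4   0.66 -0.2   1.97  0.25  0.54 -0.16]
0 nut0 [ 0.41  0.66 -0.18  1.96  0.21  0.54 -0.18]
0 nut1 [ 0.21  0.66  0.1   1.97 -0.13  0.52 -1.23]
1 board [ 0.15  0.95 -1.08  1.89  1.02  0.99  1.84]
1 seat [-0.35  0.72  0.52  2.   -0.63  0.59 -2.72]
1 tails [-0.09  0.72  0.51  1.99 -0.62  0.59 -2.48]
1 nut0 [-0.08  0.73  0.53  1.98 -0.64  0.6  -2.51]
1 nut1 [ 0.66  0.72 -0.56  1.95  0.62  0.65  1.22]
```

```bash
python3 - <<'E'
from h import *
o=ori(.11)
move_ptp([571.6,274.5,150],o);st("above")
line_to([571.6,274.5,48],130);s=st("down")
set_gripper(5);st("grip")
line_to([571.6,274.5,150],130);st("lift")
move_ptp(hw(0,83,150),ori(H[2]));line_to(hw(0,83,76),120);st("over seat")
for n in("scene","top"):
    c=capture(n); cv2.imwrite(f"pics/{n}1.png",c["color"][:,:,::-1])
from g import grid
t=cv2.imread("pics/top1.png");s=cv2.imread("pics/scene1.png")
o=np.zeros((600,800,3),np.uint8)
o[:270,:]=cv2.resize(grid(t,290,195,130,54,6),(780,324))[:270,:].shape and grid(t,290,198,133,45,6)[:270,:798].copy() if 0 else 0
a=grid(t,290,195,130,50,6);o[:300,:780]=a
b=grid(s,260,200,80,50,6);o[300:,:480]=b;b=grid(s,270,235,53,50,6);o[300:,482:800]=b
cv2.imwrite("pics/c3.png",o)
E
```

```text
above t3.61 tcp [572.1 273.5 149.9] F [ 0.2 -0.3  0.3] w85.2 g0.0
down t4.54 tcp [572.1 275.1  48.7] F [ 0.2 -0.7  0.1] w85.4 g0.0
grip t5.28 tcp [571.6 274.5  48. ] F [ 0.1 -0.  -0. ] w5.3 g0.0
lift t6.21 tcp [571.1 273.8 149.2] F [-0.5 -0.3 -0.1] w4.8 g0.0
over seat t8.22 tcp [603.3 -51.1  76.4] F [0.2 0.6 0. ] w4.9 g0.0
```

View pics/c3.png

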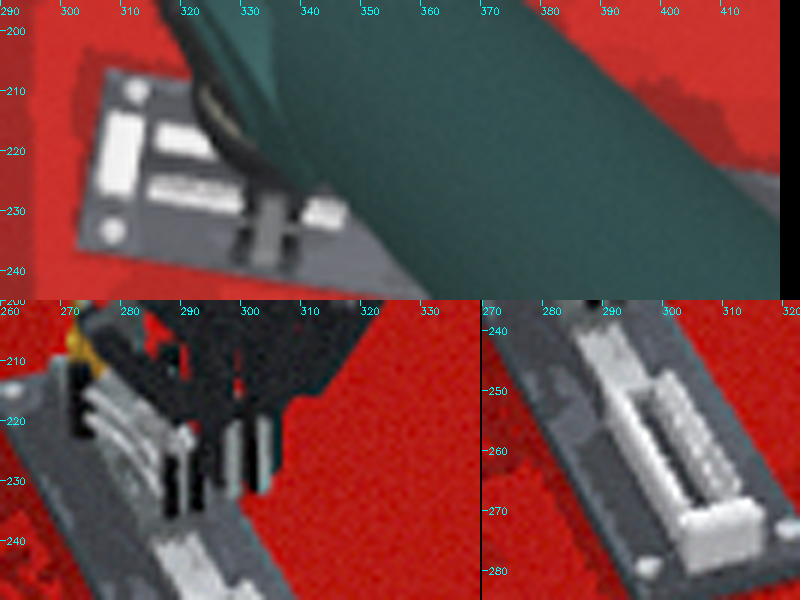

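Gripper closed on nothing: the width is 5 mm and no board shows in c3. I need to see the rack.

```bash
python3 - <<'E'
import cv2,numpy as np
from g import grid
t=cv2.imread("pics/top1.png");s=cv2.imread("pics/scene1.png")
o=np.zeros((600,800,3),np.uint8)
a=grid(t,180,220,75,75,5);o[:375,:375]=a
b=grid(s,345,275,105,90,4);o[:360,378:798]=b
b=grid(s,265,170,70,70,3);o[377:587,:210]=b
b=s[0:300,150:450]
o[362:600,400:638]=cv2.resize(b,(238,238))
cv2.imwrite("pics/c4.png",o)
E
```

```text
(no output)
```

View pics/c4.png

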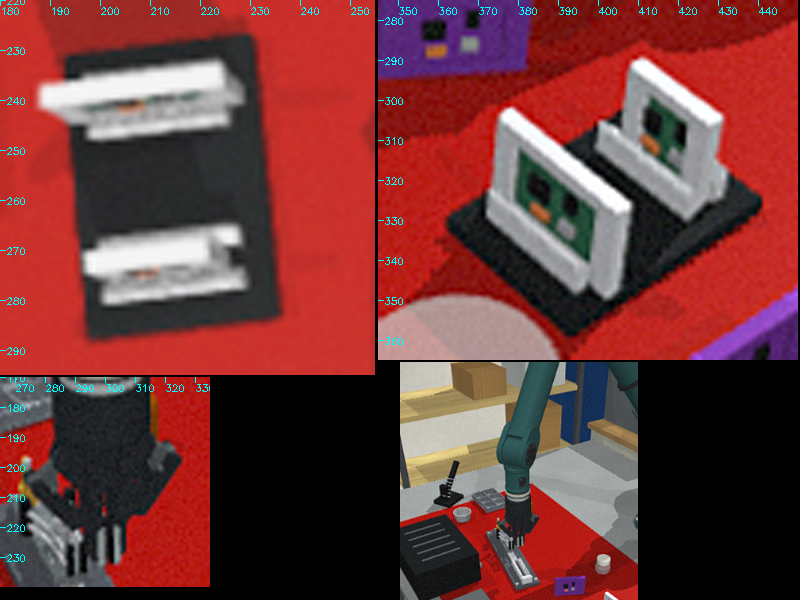

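```bash
python3 - <<'E'
from h import *
from geo import *
np.set_printoptions(precision=2,suppress=True)
s=sense();print(s["tcp_pos"],s["eef_rot"],s["qpos"])
for z in(0,19): 
    P=s["tcp_pos"]+[0,0,z]; print(proj("top",P),proj("scene",P))
for n in("top","scene"):
    c=capture(n);print(np.abs(c["world_from_camera"]-cam[n]["world_from_camera"]).max(),c["fx"]-cam[n]["fx"])
# where do the fingertips really stand (picks: top 334.5,239 ; scene 300,232)
print(tri((334.5,238),(300.5,231)))
print(tri((334.5,229),(300.5,219)))
E
```

```text
[603.68 -51.37  76.96] [2.41 2.01 0.  ] [ 0.42  0.67 -0.6   1.95  0.58  0.69 -0.71]
[[336.82 221.39]] [[299.68 239.47]]
[[337.03 220.04]] [[299.51 233.36]]
0.0 0.0
0.0 0.0
(array([576.11, -55.78,  85.72]), array([ 4.42, -6.21,  7.69,  1.27]))
(array([585.78, -50.97, 130.33]), array([ 2.88, -4.1 ,  5.08,  0.86]))
```

Board is still standing in the rack untouched. I'll overlay the predicted tool geometry on the images to see why the fingers missed.

```bash
python3 - <<'E'
from h import *
from geo import *
from g import grid
from scipy.spatial.transform import Rotation as R
def ov(img,n,x0,y0,w,h,s,tcp,rot,wd):
    c=cv2.resize(img[y0:y0+h,x0:x0+w],None,fx=s,fy=s,interpolation=cv2.INTER_CUBIC)
    M=R.from_rotvec(rot).as_matrix()
    for sy,col in((1,(0,255,255)),(-1,(255,0,255))):
        P=np.array([(a,sy*wd/2,b) for a,b in((-11,0),(11,0),(11,-38),(-11,-38))])@M.T+tcp
        p=((proj(n,P)-[x0-.5,y0-.5])*s).astype(int);cv2.polylines(c,[p],True,col,1)
    P=np.array([(0,0,0),(0,0,-150)])@M.T+tcp;p=((proj(n,P)-[x0-.5,y0-.5])*s).astype(int);cv2.line(c,p[0].tolist(),p[1].tolist(),(0,255,0),1)
    return c
s=sense();o=np.zeros((600,800,3),np.uint8)
o[:400,:400]=ov(cv2.imread("pics/scene1.png"),"scene",265,175,80,80,5,s["tcp_pos"],s["eef_rot"],5)
o[:400,400:]=ov(cv2.imread("pics/scene0.png"),"scene",260,10,80,80,5,np.array([251.6,-679.1,199.6]),[-3.0903,-.55418,0],85)
o[400:600,:400]=ov(cv2.imread("pics/top1.png"),"top",290,200,80,40,5,s["tcp_pos"],s["eef_rot"],5)
cv2.imwrite("pics/c5.png",o)
E
```

```text
(no output)
```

View pics/c5.png

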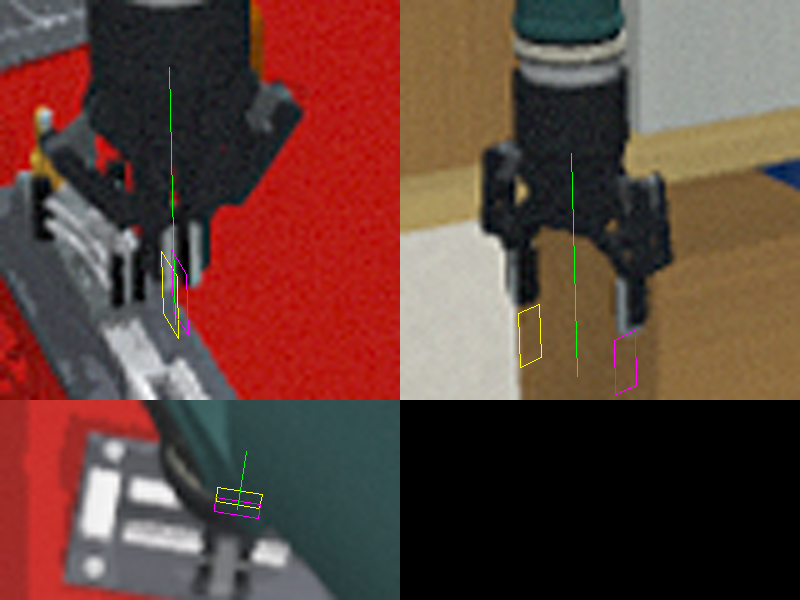

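Overlay shows the fingertips about 25–30 mm higher than the reported TCP, while the lateral position agrees. So the fingers passed just above the board. I'll measure the offset by touching the bare mat gently, next to the holder.

```bash
python3 - <<'E'
from h import *
set_gripper(0)
line_to(hw(0,83,110),200)
line_to(hw(-85,83,110),200)
p=hw(-85,83,0)
line_to(p[:2]+[6],120);s=st("z6")
z=6
while abs(s["force"][2])<4 and z>-45:
    z-=2
    try: line_to(p[:2]+[z],40)
    except IKError as e: print("IK",z);break
    s=sense()
st("touch z=%g"%z)
E
```

```text
z6 t10.55 tcp [519.7 -36.4   6.4] F [-0.1  0.5  0.1] w0.1 g0.0
touch z=-32 t15.30 tcp [519.3 -36.7 -30.6] F [-2.9  0.5 13.7] w-0.0 g7.1
```

Contact came at a reported z of about -30, so real tip height = reported + 30. That also fits the miss (48 + 30 = 78, against a board top of 77). I'll build this in and grasp again.

```bash
echo "ZO=30.   # true tip z = reported + ZO
def up(p): return [p[0],p[1],p[2]-ZO]" >> h.py
python3 - <<'E'
from h import *
line_to(hw(-85,83,90),250);set_gripper(85)
B=[571.6,274.5]
move_ptp(up(B+[125]),ori(.11))
line_to(up(B+[47]),130);st("down")
set_gripper(2);s=st("grip")
if s["width"]<7: raise SystemExit("missed")
line_to(up(B+[52]),60);st("5up");line_to(up(B+[125]),180);st("lift")
move_ptp(up(hw(0,83,125)),ori(H[2]));line_to(up(hw(0,83,75)),150);st("over seat")
for n in("scene","top"):
    c=capture(n); cv2.imwrite(f"pics/{n}2.png",c["color"][:,:,::-1])
from geo import *
from g import grid
t=cv2.imread("pics/top2.png");s=cv2.imread("pics/scene2.png")
o=np.zeros((600,800,3),np.uint8)
o[:200,:400]=grid(t,290,198,80,40,5)
o[:600,400:]=grid(s,270,205,50,75,8)
# prediction overlay: channel line & board predicted at current pose (bottom at 40, centred on tcp)
np.set_printoptions(precision=1,suppress=True)
for nm,L in(("board bottom ends",[(5,38,40),(-5,38,40),(5,128,40),(-5,128,40)]),("board top",[(5,38,105),(5,128,105),(-5,128,105)]),("wall top inner",[(7,43,33),(-7,43,33),(7,127,33),(-7,127,33)]),("stop",[(7,134,33),(-7,134,33)])):
    W=world(H,L);print(nm,"scene",proj("scene",W).tolist(),"top",proj("top",W).tolist())
cv2.imwrite("pics/c6.png",o)
E
```

```text
down t18.68 tcp [572.  274.7  17.4] F [ 0.  -0.  -0.1] w85.1 g0.0
grip t19.35 tcp [571.9 274.7  17.2] F [-0.   0.1  1.5] w9.4 g58.8
5up t19.60 tcp [571.5 274.4  22.1] F [-0.8 -0.9 -1.7] w9.3 g58.4
lift t20.16 tcp [571.3 273.8  94.6] F [-0.  -0.4 -0.9] w8.6 g58.4
over seat t21.88 tcp [602.8 -50.2  44.9] F [-0.1  0.2 -1. ] w9.2 g58.4
board bottom ends scene [[292.49184443024706, 241.31815829612083], [296.1119790957479, 240.44912637548774], [304.64825181831725, 261.8664809620848], [308.4259542632825, 260.9069123332943]] top [[354.31222955297255, 225.18462341551432], [353.7051146948213, 229.00809108266185], [319.4595047333219, 219.53600641807512], [318.8185607540006, 223.3448394520489]]
board top scene [[291.69693121488643, 220.8946746772005], [304.1867025231692, 240.9997745725966], [308.0818330922256, 240.05896527818754]] top [[355.86145907058966, 220.717087932982], [319.328805519103, 214.80773224500302], [318.65686593780003, 218.79492270691773]]
wall top inner scene [[292.4919060944341, 244.71533651443684], [297.556094892675, 243.48949574022538], [303.80007851148105, 263.99160438492476], [309.0692162404528, 262.64721832884607]] top [[352.3439790067554, 224.56840709723141], [351.49537075450587, 229.8943684720699], [319.98465566359926, 219.32454164021445], [319.0922880750935, 224.6315682344891]]
stop scene [[304.79122566836986, 265.6811451339197], [310.07817071199446, 264.3261088127089]] top [[317.2943680804357, 218.88857745217538], [316.3983713507415, 224.19403129650047]]
```

View pics/c6.png

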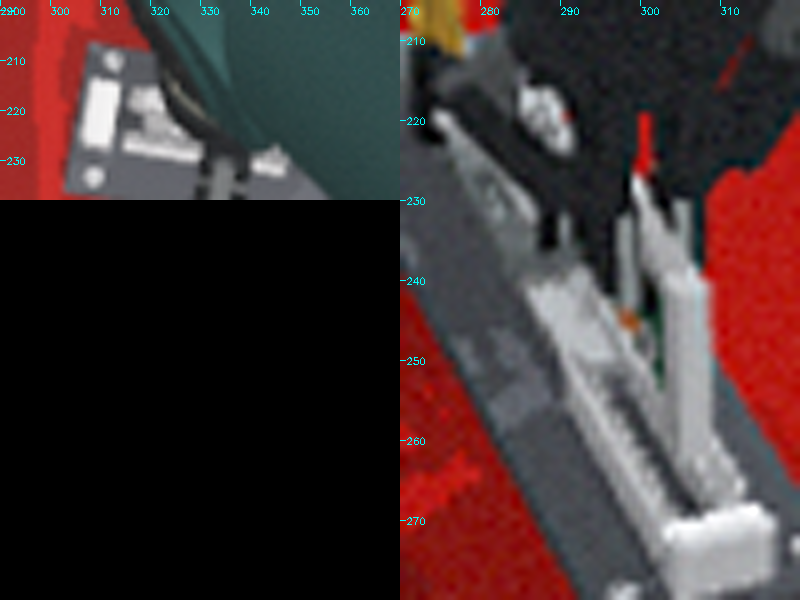

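c6 shows the board gripped (width 9.3 mm), its end face at scene (303–309, 240–263). Comparing with c2, the channel ends and stop sit about 4 px (10 mm) further +y than in my model, which had assumed the plate was centred on the origin. I'll shift the holder origin by +10 mm and x by about +0.8 mm, then lower while watching the forces.

```bash
sed -i 's/^H=.*/H=[588.07+10*np.sin(.178),-133.33+10*np.cos(.178),-.178]/' h.py
python3 - <<'E'
from h import *
X=0.8;Y=85
line_to(up(hw(X,Y,75)),60);f0=st("shifted")["force"]
for z in(66,62,58,54,51,49,48,47.4):
    line_to(up(hw(X,Y,z)),50);s=sense();d=s["force"]-f0
    print(z,np.round(d,1),np.round(s["tcp_pos"],1))
    if d[2]>12 or abs(d[:2]).max()>15: print("STOP");break
st("end")
E
```

```text
shifted t22.33 tcp [606.2 -38.9  45.6] F [-0.2  0.3 -1.3] w9.2 g58.4
66 [ 1.   0.2 -0.3] [605.  -40.4  35.3]
62 [-0.2 -0.1  0.3] [605.7 -40.1  31.8]
58 [-0.5  0.3 -0.5] [605.7 -40.   27.8]
54 [ 1.7 -0.3 -0.1] [605.7 -40.   23.8]
51 [ 1.2  0.1 -0.7] [605.7 -40.   20.8]
49 [ 0.5 -0.9 -0.6] [605.7 -40.   18.9]
48 [ 1.4 -0.2 -0.1] [605.7 -40.   18. ]
47.4 [ 0.8  0.3 -1.1] [605.7 -40.   17.4]
end t24.42 tcp [605.7 -40.   17.4] F [ 0.7  0.6 -2.4] w9.1 g58.5
```

```bash
python3 - <<'E'
from h import *
X=0.8;Y=85;z=47.4
f0=sense()["force"][2]
while z>43:
    z-=.7;line_to(up(hw(X,Y,z)),40);s=sense()
    if s["force"][2]-f0>3: break
st("floor z=%.1f"%z)
set_gripper(30);st("open")
line_to(up(hw(X,Y,125)),200);line_to(up(hw(-60,-20,135)),350);set_gripper(85)
move_ptp(up(hw(0,-160,135)),ori(H[2]));st("clear")
for n in("scene","top"):
    c=capture(n); cv2.imwrite(f"pics/{n}3.png",c["color"][:,:,::-1])
from g import grid
t=cv2.imread("pics/top3.png");s=cv2.imread("pics/scene3.png")
o=np.zeros((600,800,3),np.uint8)
o[:300,:]=grid(t,298,205,100,37,8)[:300,:].copy() if 0 else cv2.copyMakeBorder(grid(t,298,205,100,37,8),0,4,0,0,0)
o[300:600,:400]=grid(s,250,195,80,60,5); o[300:600,400:]=grid(s,255,230,80,60,5)
cv2.imwrite("pics/c7.png",o)
E
```

```text
floor z=46.7 t24.67 tcp [605.8 -40.   17.2] F [-0.8  0.2  4.1] w9.1 g59.2
open t25.00 tcp [605.4 -39.9  16.5] F [-0.1  0.3  0.2] w30.0 g0.0
clear t27.28 tcp [ 561.2 -281.5  104.7] F [-0.7  0.5  0.2] w84.9 g0.0
```

View pics/c7.png

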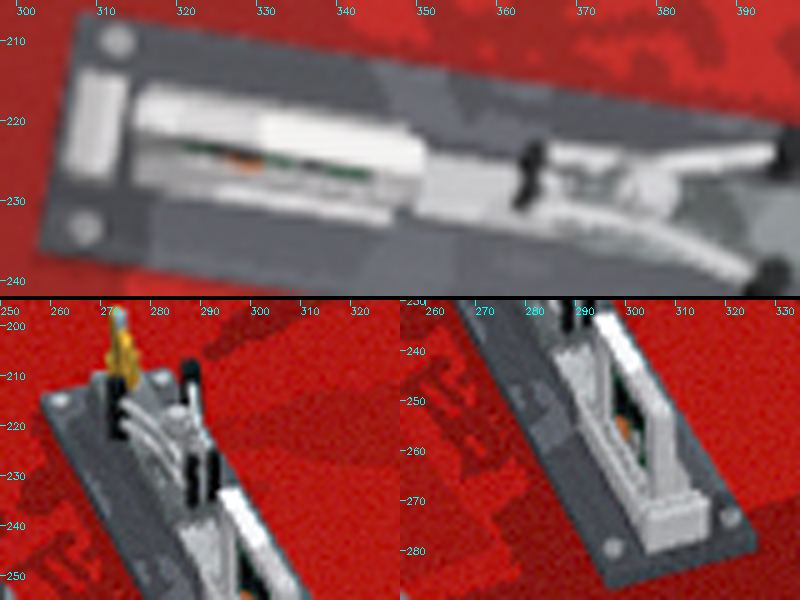

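c7 shows the board seated upright in the channel. Its top runs from about (314,219) to (351,226), close to the stop at 313, with the jaw tips at (364,227). Next I solve for the clip position, pinch and slide.

```bash
python3 - <<'E'
from h import *
from geo import proj,world,least_squares
T=[(397.4,223.6),(394,240),(364.6,224.4),(364,229)]
f=lambda p:(proj("top",world(H,[(21+p[1],p[0]-42,79),(-21+p[1],p[0]-42,79),(6+p[1],p[0]+36,76),(-6+p[1],p[0]+36,76)]))-T).ravel()
r=least_squares(f,[-30,0]);yp=r.x[0];print("pivot y,x",r.x)
g=lambda p:proj("top",world(H,[(0,p[0],77)]))[0,:1]-351.1
yb=least_squares(g,[40]).x[0];S=yb+15-(yp+36);print("board edge y",yb,"slide",S)
S=float(np.clip(S,44,54)); yt=yp-44; X=.5
np.save("clip.npy",[yp,S,X])
move_ptp(up(hw(X,yt,110)),ori(H[2]));line_to(up(hw(X,yt,44)),120);st("at tails")
set_gripper(26);st("pinched")
for k in(.25,.5,.75,1):
    line_to(up(hw(X,yt+S*k,44)),50);st("slide %.0f"%(S*k))
    
E
```

```text
pivot y,x [-31.98808605  -1.36254173]
board edge y 37.44295518417534 slide 48.431041236316744
at tails t28.52 tcp [ 577.2 -198.7   14.2] F [-0.6 -0.3  0.7] w85.1 g0.0
pinched t29.12 tcp [ 579.5 -199.4   16.8] F [-0.5 -1.5 11.9] w26.4 g13.8
slide 12 t29.51 tcp [ 581.9 -185.8   16.8] F [-0.5  1.2 10.2] w26.1 g13.7
slide 24 t29.90 tcp [ 584.1 -173.7   16.8] F [ 0.3  1.2 11.7] w25.9 g13.7
slide 36 t30.29 tcp [ 586.2 -161.7   16.8] F [ 0.1  1.2 11.2] w26.2 g13.7
slide 48 t30.68 tcp [ 588.3 -150.    16.8] F [-0.3  1.1 10.5] w26.6 g13.7
```

```bash
python3 - <<'E'
from h import *
yp,S,X=np.load("clip.npy");yt=yp-44+S
set_gripper(70);st("released")
line_to(up(hw(X,yt,125)),200)
move_ptp(up(hw(0,-190,150)),ori(H[2]));st("clear")
for n in("scene","top"):
    c=capture(n); cv2.imwrite(f"pics/{n}4.png",c["color"][:,:,::-1])
from g import grid
t=cv2.imread("pics/top4.png");s=cv2.imread("pics/scene4.png")
o=np.zeros((600,800,3),np.uint8)
o[:296,:]=grid(t,310,210,100,37,8)
o[300:600,:400]=grid(s,255,200,50,37,8)[:296].shape and cv2.copyMakeBorder(grid(s,255,200,50,37,8),0,4,0,0,0); o[300:600,400:]=grid(s,265,225,80,60,5)
cv2.imwrite("pics/c8.png",o)
E
```

```text
released t31.18 tcp [ 584.6 -151.1   13.6] F [ 0.5  0.6 -0.3] w70.3 g0.0
clear t32.43 tcp [ 555.1 -310.2  118.5] F [1.1 0.3 0.4] w69.7 g0.0
```

View pics/c8.png

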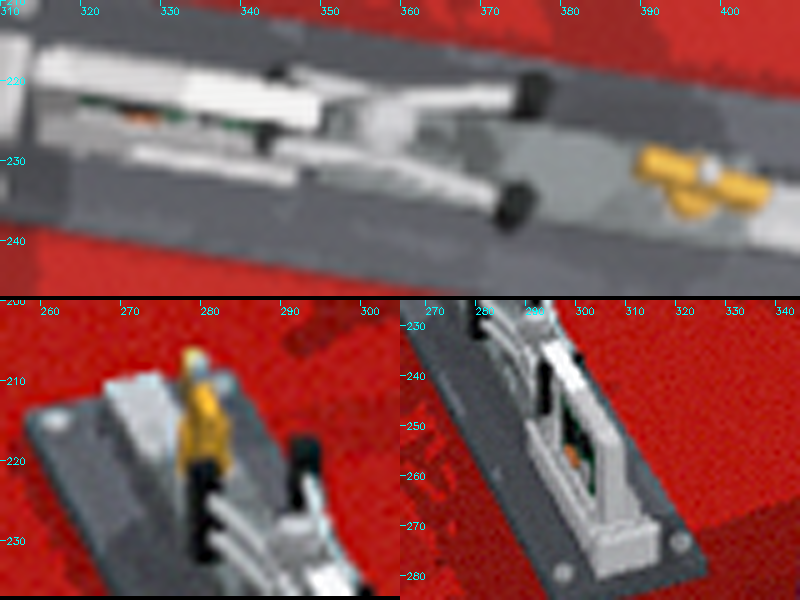

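c8 shows the clip closed on the board, with rollers at (343.7,219) and (343,227). That is about 6.8 px, or 16 mm, past the board edge at column 350. The wing nut runs from (390.6,229.8) to (406,234.4). I'll turn it now.

```bash
python3 - <<'E'
from h import *
from geo import proj,least_squares
def at(px,z): return np.r_[least_squares(lambda p:proj("top",[[p[0],p[1],z]])[0]-px,[570,-200]).x]
a,b=at((390.6,229.75),74),at((406,234.4),74);d=a-b
yaw=np.arctan2(-d[0],d[1]);yp,S,X=np.load("clip.npy")
print("wing",a,b,"mid",(a+b)/2,"len",np.hypot(*d),"yaw",yaw,"model",hw(X,yp+S-100,0))
m=np.array(hw(X,yp+S-100,0)[:2]);c=((a+b)/2+m)/2;c[1]=((a+b)/2)[1] if 0 else c[1];print("use",c)
yaw=float(np.clip(yaw,H[2]-.2,H[2]))
C=c.tolist()
move_ptp(up(C+[120]),ori(yaw));set_gripper(45)
line_to(up(C+[50]),120);st("at nut")
set_gripper(2);s=st("grip");print("q7",s["qpos"][6],"eef",s["eef_rot"])
E
```

```text
wing [ 581.18661055 -184.34908247] [ 568.97413221 -222.0269259 ] mid [ 575.08037138 -203.18800418] len 39.60763199878069 yaw -0.3134438269500126 model [np.float64(575.5379770466402), np.float64(-205.813358384761), 0]
use [ 575.30917421 -204.50068128]
at nut t34.16 tcp [ 575.8 -204.4   20.2] F [0.8 0.9 0.7] w44.7 g0.0
grip t34.58 tcp [ 577.9 -205.1   21.3] F [ 3.2 -2.1  4. ] w13.0 g58.7
q7 -0.6388983936073216 eef [2.53817261 1.84501797 0.00553996]
```

Gripped at 13 mm width, so pads may be a bit skewed on the bar. I'll rotate joint 7 clockwise in steps, watching torque and width.

```bash
python3 - <<'E'
from h import *
q=inverse_kinematics(up([575.31,-204.5,50]),ori(-.313));q=np.array(q);q0=q[6];print(sense()["qpos"]-q)
m0=sense()["moment"][2]
for d in(.25,.5,.75,1.0,1.15,1.25,1.32,1.38,1.44):
    q[6]=q0-d;move_j(q);s=sense();u=s["eef_rot"];yaw=2*np.arctan2(u[1],u[0])-np.pi/2
    print("d%.2f yaw%.3f w%.1f Mz%.2f F%s t%.2f"%(d,yaw,s["width"],s["moment"][2]-m0,np.round(s["force"],1),s["time"]))
    if abs(s["moment"][2]-m0)>2.5 and d>1.1: break
E
```

```text
[ 0.00017251 -0.00126027 -0.00039303 -0.00261469  0.00052949 -0.0014309
 -0.00034962]
d0.25 yaw-0.564 w12.7 Mz-0.04 F[ 2.4 -1.1  5.2] t34.93
d0.50 yaw-0.813 w12.8 Mz-0.01 F[ 2.2 -0.1  5.6] t35.28
d0.75 yaw-1.063 w12.3 Mz-0.05 F[ 1.  -0.3  7.1] t35.63
d1.00 yaw-1.313 w12.5 Mz-0.02 F[ 1.  -0.2  5.7] t35.98
d1.15 yaw-7.746 w12.9 Mz-0.05 F[0.6 0.2 5.7] t36.25
d1.25 yaw-7.846 w13.2 Mz-0.02 F[1.1 0.1 6.2] t36.50
d1.32 yaw4.651 w12.8 Mz0.08 F[1.6 0.6 7.1] t36.75
d1.38 yaw4.593 w13.0 Mz0.31 F[1.9 1.4 7.1] t37.00
d1.44 yaw4.534 w12.8 Mz0.54 F[1.3 1.1 6. ] t37.25
```

Torque starts to rise at yaw ≈ -1.63, just where the stop was expected. I'll push a bit further, release, and check the wing's direction numerically from brass pixels.

```bash
python3 - <<'E'
from h import *
from geo import proj,least_squares
q=np.array(inverse_kinematics(up([575.31,-204.5,50]),ori(-.313-1.44)));q[6]=q[6]
q=sense()["qpos"].copy();q7=q[6];m0=0
for d in(.06,.12):
    q[6]=q7-d;move_j(q);s=sense();print(d,"Mz %.2f"%s["moment"][2],"w%.1f"%s["width"])
set_gripper(35);st("open")
p=sense()["tcp_pos"];line_to([p[0],p[1],p[2]+80],200)
move_ptp(up(hw(0,-215,150)),ori(-1.2));st("clear")
c=capture("top");cv2.imwrite("pics/top5.png",c["color"][:,:,::-1])
def brass(f):
    h=cv2.cvtColor(cv2.imread(f),cv2.COLOR_BGR2HSV)[200:260,370:430]
    m=cv2.inRange(h,(15,120,90),(32,255,255));ys,xs=np.nonzero(m)
    r=cv2.minAreaRect(np.c_[xs,ys].astype(np.float32));print(f,len(xs),"ctr",xs.mean()+370,ys.mean()+200,"box",r,"x",xs.min()+370,xs.max()+370,"y",ys.min()+200,ys.max()+200)
brass("pics/top4.png");brass("pics/top5.png")
a=cv2.imread("pics/top4.png").astype(int);b=cv2.imread("pics/top5.png").astype(int)
df=np.abs(a-b).max(2);print("board/clip region change:",(df[205:245,300:380]>60).sum())
print("nut rows text");h=cv2.cvtColor(cv2.imread("pics/top5.png"),cv2.COLOR_BGR2HSV)
for y in range(218,246): print(y,"".join("#" if 15<=h[y,x,0]<=32 and h[y,x,1]>120 and h[y,x,2]>90 else "." for x in range(382,415)))
E
```

```text
0.06 Mz -0.10 w11.8
0.12 Mz 0.40 w10.9
open t38.11 tcp [ 575.6 -203.1   21. ] F [-1.3 -0.3  0.9] w34.9 g0.0
clear t39.43 tcp [ 551.1 -333.7  118.6] F [0.  0.3 0.4] w35.3 g0.0
pics/top4.png 69 ctr 396.7391304347826 232.46376811594203 box ((26.949996948242188, 33.150001525878906), (15.811387062072754, 6.640782833099365), 18.43494987487793) x 390 405 y 228 236
pics/top5.png 67 ctr 396.76119402985074 232.3134328358209 box ((26.73076820373535, 31.846155166625977), (6.864064693450928, 16.277639389038086), 11.309932708740234) x 393 400 y 224 240
board/clip region change: 7
nut rows text
218 .................................
219 .................................
220 .................................
221 .................................
222 .................................
223 .................................
224 ...............###...............
225 ..............####...............
226 ..............####...............
227 ..............####...............
228 ..............####...............
229 ..............##.................
230 .............##..................
231 ............##...................
232 ............###..................
233 ...........########..............
234 ...........#######...............
235 ............######...............
236 .............####................
237 ..............####...............
238 ..............####...............
239 ..............###................
240 ..............###................
241 .................................
242 .................................
243 .................................
244 .................................
245 .................................
```

Brass pixels show the wing turned to yaw ≈ -1.63, which matches the stop (-1.628), with board and clip unchanged. There is time for a short aligned re-grip to confirm it is against the stop.

```bash
python3 - <<'E'
from h import *
C=[575.5,-204.]
set_gripper(30);move_ptp(up(C+[115]),ori(-1.60));line_to(up(C+[54]),150);st("at nut")
set_gripper(2);st("grip")
q=np.array(inverse_kinematics(up(C+[54]),ori(-1.60)));q0=q[6]
for d in(.05,.1,.15,.2):
    q[6]=q0-d;move_j(q);s=sense();print(d,"q7 lag %.3f"%(s["qpos"][6]-q[6]),"Mz %.2f"%s["moment"][2],"w%.1f"%s["width"],"t%.1f"%s["time"])
    if s["moment"][2]>1.5:break
set_gripper(30);p=sense()["tcp_pos"];line_to([p[0],p[1],p[2]+90],250);st("clear")
move_ptp(up(hw(0,-215,160)),ori(-1.2))
h=cv2.cvtColor(capture("top")["color"],cv2.COLOR_RGB2HSV)[200:260,370:430]
ys,xs=np.nonzero(cv2.inRange(h,(15,120,90),(32,255,255)))
for r in((22,29),(36,42)): k=(ys>=r[0])&(ys<r[1]);print(xs[k].mean()+370,ys[k].mean()+200)
st()
E
```

```text
at nut t40.89 tcp [ 575.6 -204.9   24. ] F [ 0.4 -0.5  0.6] w30.2 g0.0
grip t41.22 tcp [ 576.4 -204.2   25.2] F [-0.2  0.3  3.9] w6.5 g62.0
0.05 q7 lag 0.001 Mz 0.47 w6.6 t41.5
0.1 q7 lag 0.004 Mz 1.09 w6.8 t41.7
0.15 q7 lag 0.005 Mz 1.51 w7.0 t42.0
clear t42.83 tcp [ 575.1 -204.4  114.4] F [-0.7 -0.3 -0.6] w30.0 g0.0
397.6666666666667 226.16666666666666
397.3 237.8
 t43.58 tcp [ 551.8 -332.4  129.2] F [0.8 0.6 0.8] w29.9 g0.0
```

```bash
python3 - <<'E'
from h import *
print(job_done())
E
```

```text
the job is handed in; nothing more can be done
None
```

The job is handed in at about 44 s: the wide board stands in the holder by the end stop, the clip is closed roughly 16 mm over its edge, and the wing nut is tight against its stop; the first grasp missed because the real fingertips sit 30 mm higher than the reported TCP.

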